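# Load the blue battery pack into the spring charging dock and close its rail

## Task

Load the blue battery pack into the open channel of the grey charging dock, between the white spring follower and the orange rail. Let go of it there, then push the rail's orange end plate fully home so that the rail presses the pack against the spring follower. Leave the red pack where it lies.

Things in the scene. Friction and masses are not known exactly. Their poses are not given: they have to be found in the camera images.
- blue_pack_mid (a point): Centre (14 mm up) of the loose blue battery pack: a bar 28 (x) x 90 (y) x 28 mm (z), about 90 g, black end bands, brass contact at each end. Its long side is its y axis. Either way round fits.
- red_pack_mid (a point): Centre of a red battery pack of the same size: a bystander, leave it alone. Blue and red may lie on either side.
- bay (a point): Mid channel floor (4 mm up) of the fixed grey dock; y: along the channel to the spring. Channel 44 mm wide, walls 10 thick, 12 above floor, cut away over |y|<32 for fingers. White follower face y=+65, gives 30 (2 N at 18); spring housing y=103..135. Rail's orange nose face y=-7 mm minus joint. Tops over floor: follower, nose 24, housing 32. Pack fits at y=0..12; rail home leaves it at y=38.
- rail (a joint): Rail slide, m: 0 fully home, 0.070 drawn out, starts 0.055 to 0.070. Closes towards bay +y, stays where left; needs 5 N, 8 N near the end, then a firm stop. Upright orange end plate at the dock's -y end, centred on the channel: 50 wide (x), 12 thick (y), top 58 mm over the shelf; outer face at bay y=-107 mm minus joint value (in mm). Push it from outside.
Not all that is in view belongs to the job. Of the things shaped like the part that bears blue_pack_mid, the blue one is meant.

How it is judged (in metres and radians):
On the way:
1. the blue pack lies flat in the channel, between follower and nose, with the rail still open (z of blue_pack_mid in the frame of bay below 0.018 m and horizontal distance between blue_pack_mid and bay below 0.04 m and angle between the y axis of blue_pack_mid and the y axis of bay, either way round below 0.26 rad and value of joint rail above 0.03 m), for 0.2 s.
At the end, for the whole second after the job is handed in: The rail is home to within 6 mm; the blue pack lies flat in the channel (within 6 mm of its floor, 12 mm of the centre line, 11 degrees of its direction, 10 degrees of level) against the follower, its centre 26 to 50 mm from the bay point towards the spring (value of joint rail below 0.006 m and z of blue_pack_mid in the frame of bay below 0.019 m and x of blue_pack_mid in the frame of bay between -0.012 and 0.012 m and y of blue_pack_mid in the frame of bay between 0.026 and 0.05 m and angle between the y axis of blue_pack_mid and the y axis of bay, either way round below 0.2 rad and angle between the z axis of blue_pack_mid and the z axis of bay, either way round below 0.17 rad); the robot touches nothing.
It fails at once if the red pack is moved by more than 30 mm (distance of red_pack_mid from where it was at the start of the episode above 0.03 m).
It also fails if it takes over 48 s, if anything falls off the work surface, if the arm or the gripper's body presses on something with over 40 N, if the wrist force passes 120 N, or if a joint passes its speed limit or range.

## Robot

A 7-joint arm with a two-finger parallel gripper is mounted at the origin on the work surface. World frame = base frame: x ahead of the robot, y to its left, z up, the work surface at z = 0. Lengths are in mm, angles in rad, forces in N, time in s.
With the tool pointing down it reaches from about 400 to 900 mm from the base axis. Payload 5.6 kg.
Tool frame: the origin (TCP) lies midway between the tips of the shut fingers; the grasp point (between the pads) lies 19 mm behind it; z points along the fingers, y is the line along which they close (so a half turn about z gives the same grasp; the last joint's range is limited). The gripper opens to 92 mm and grips with 3 to 60 N. Pads are 20 mm wide; open, the fingers measure 128 mm over their backs; the gripper's body (75 mm by 189 mm) begins 69 mm behind the grasp point.
Start: joints at [-1.227, 0.468, -0.012, 1.603, 0.006, 1.071, -0.056], TCP at [245.238, 601.969, 214.592] pointing down, gripper open.
Joint ranges: [-2.53, 2.53], [-0.31, 2.02], [-1.57, 1.55], [0.28, 2.44], [-1.29, 4.43], [0.15, 1.84], [-2.92, 2.92]. Speed limits (rad/s): [2.57, 2.57, 3.14, 3.14, 3.14, 3.14, 3.14].

## Interface

Orientations are given as a rotation vector (axis times angle).
In Python, from cell import robot, grip, kin, viewer gives the robot as it stands. Calls block until the motion is done:
- robot.movep(position, orientation): joint-space move of the TCP to a pose.
- robot.servo_line(position, feed=150, rotation=None): straight line of the TCP; rotation=None keeps the orientation; feed is the mean speed in mm/s.
- robot.goto_joints(angles): joint-space move.
- grip(opening, newtons=None): opening from 0.0 (shut) to 1.0 (fully open); newtons is the grip in N (None keeps the last); returns when the fingers have stopped.
- robot.hold(seconds).
- kin.ik(position, orientation): joint angles nearest the present ones, or None.
- robot.observe(): the state.
- viewer.read_camera(name): name is "side" or "top"; returns the picture (384x512x3 uint8, red, green, blue); there is no depth.
- viewer.camera_info(name): a dict with "camera_matrix" (3x3 intrinsics, pixels), "k1" (the pictures are not rectified: a ray, as slopes to the right and down, at radius r is drawn at 1 + k1 r^2 times it, then the intrinsics apply), "R" (3x3) and "t" (3): a world point X has camera coordinates R X + t. Camera axes: x right, y down, z forward; pixel columns grow to the right and rows downward; lengths in mm; the calibration is good to about 2 mm. A picture is of the moment at which its call begins. camera_info takes no time and is no camera call.
A pose or a line that the arm cannot do raises robot.IKError and nothing moves.
- robot.job_done(): hands the job in; it is judged then, once.
Trained networks look in the newest picture that a camera, given by its name, has taken for a name from the list of things; names that differ only in an ending like _2 or _b are one class to them, and where a whole thing is asked for, a point or a joint stands for the part that bears it (a point fixed in the world has none). Each returns a list of dicts, best first, with "confidence" (0 to 1); they miss things now and then, are a little off and sometimes report something else, mostly with a low value. They report only what shows in the picture. A call takes as long as a camera call. They do not tell look-alikes from the thing itself.
- viewer.silhouettes(name, camera): "mask" (384x512 bool, what is visible of it).
- viewer.pinpoint(name, camera): "at" ([x, y, z] in mm, in the coordinates of the camera as it stood for that picture, good to about 4 mm: a listed point, or the origin of a listed thing).
The state is a dict: "t": time; "joints": joint angles; "joint_velocities": joint speeds; "joint_torque": joint torques, N m; "tcp_pos": TCP position; "tcp_rot": TCP orientation; "contact_force": force on the tool from outside, world axes, zero at the start; "wrist_torque": the same for the moment, N m; "grip_width": opening from 0.0 (shut) to 1.0 (fully open); "grip_force": force on a finger pad.
Only numpy, scipy, OpenCV 4.12 (cv2) and the standard library are available. Lean on these libraries where they do the work, as an engineer would, in place of code of your own. Each camera call takes 0.05 s, during which the arm holds its last target. There are 200 camera calls.

## Working session

There is one attempt and no reset: what is moved stays moved. The work goes in short steps, each a Python script; the robot and the scene stay as the last script left them, time stands still between calls to the robot, and variables do not carry over. Pictures are saved under pics/ and viewed, at most 10 in all, crops included, and the job is handed in when it is done.

```bash
mkdir -p pics; ls; python3 - <<'E'
from cell import robot, grip, kin, viewer
import cv2,numpy as np
for c in("side","top"):
    im=viewer.read_camera(c); cv2.imwrite(f"pics/{c}0.png",im[:,:,::-1])
    i=viewer.camera_info(c); print(c,{k:np.round(v,4).tolist() for k,v in i.items()})
    R=np.array(i["R"]);t=np.array(i["t"])
    for n in("blue_pack_mid","red_pack_mid","bay","rail"):
        try:
            for d in viewer.pinpoint(n,c): print(n,np.round(R.T@(np.array(d["at"])-t),1),round(d["confidence"],2))
        except Exception as e: print(n,e)
o=robot.observe();print(o["t"],o["tcp_rot"])
E
```

```text
pics
side {'camera_matrix': [[470.5377, 0.0, 258.9774], [0.0, 470.5377, 186.1278], [0.0, 0.0, 1.0]], 'k1': -0.1654, 'R': [[0.9609, -0.2764, -0.0181], [-0.1563, -0.4871, -0.8592], [0.2287, 0.8284, -0.5112]], 't': [-521.0477, 83.0395, 1061.0895]}
blue_pack_mid [ 477.3 -182.7   15.1] 0.82
blue_pack_mid [ 481.9 -444.4   16.7] 0.8
blue_pack_mid [ 619.8 -315.7   18.4] 0.74
blue_pack_mid [ 482.9 -310.4   15.2] 0.71
red_pack_mid [445.2 325.3  10.3] 0.66
bay [548.7  40.    2. ] 0.98
bay [ 480.6 -309.7   15.1] 0.55
rail it knows: bay, blue_pack_mid, red_pack_mid
top {'camera_matrix': [[480.5631, 0.0, 254.2449], [0.0, 480.5631, 198.2352], [0.0, 0.0, 1.0]], 'k1': -0.0158, 'R': [[-0.0018, -0.9998, 0.0198], [-0.9958, -0.0001, -0.0921], [0.0921, -0.0199, -0.9956]], 't': [-69.2854, 539.8395, 1260.3361]}
blue_pack_mid [ 620.1 -324.2   17. ] 0.96
blue_pack_mid [ 484.7 -311.2   14.8] 0.66
blue_pack_mid [ 477.7 -187.1   11.9] 0.66
blue_pack_mid [ 474.6 -446.8   15.9] 0.56
red_pack_mid [444.8 328.2  16. ] 0.76
bay [ 483.2 -313.9   17.7] 0.49
rail it knows: bay, blue_pack_mid, red_pack_mid
0.4 [-6.03863399e-01 -3.08299012e+00  3.85154662e-04]
```

View pics/top0.png

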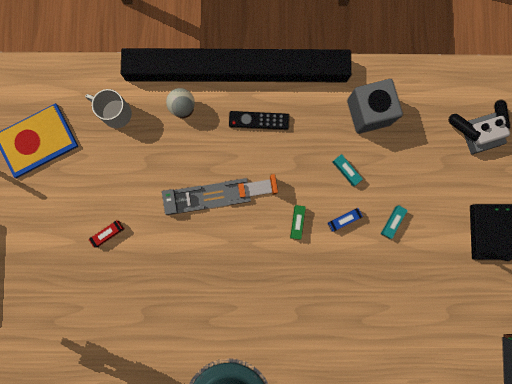

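View pics/side0.png

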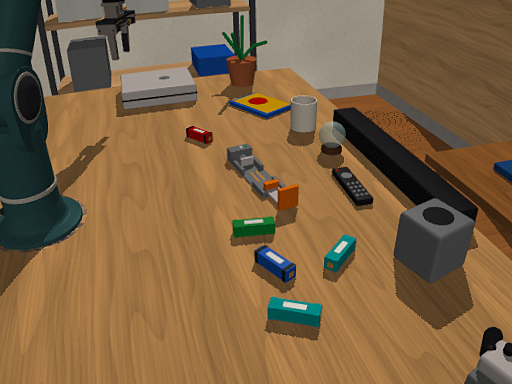

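Top view: blue pack at (346,219), with the white dock end (spring) at (170,200), orange plate at (275,185) and red pack at (107,234). The green and teal bars are decoys. I'll rectify the dock area next.

```bash
cat > h.py <<'E'
from cell import robot, grip, kin, viewer
import cv2,numpy as np
def proj(P,c):
    i=viewer.camera_info(c);P=np.atleast_2d(np.array(P,float))
    rv=cv2.Rodrigues(np.array(i["R"],float))[0]
    return cv2.projectPoints(P.reshape(-1,1,3),rv,np.array(i["t"],float),np.array(i["camera_matrix"],float),np.array([i["k1"],0,0,0.]))[0].reshape(-1,2)
def onplane(px,c,z):
    i=viewer.camera_info(c);K=np.array(i["camera_matrix"],float)
    n=cv2.undistortPoints(np.array(px,float).reshape(-1,1,2),K,np.array([i["k1"],0,0,0.])).reshape(-1,2)
    R=np.array(i["R"]);C=-R.T@np.array(i["t"]);d=np.c_[n,np.ones(len(n))]@R
    return C+d*((z-C[2])/d[:,2])[:,None]
def rect(im,c,z,x0,x1,y0,y1,s):
    # columns: y decreasing from y1; rows: x decreasing from x1
    H,W=int((x1-x0)*s),int((y1-y0)*s);v,u=np.mgrid[:H,:W]
    P=np.c_[(x1-v/s).ravel(),(y1-u/s).ravel(),np.full(H*W,z)]
    m=proj(P,c).astype(np.float32).reshape(H,W,2)
    return cv2.remap(im,m[...,0],m[...,1],cv2.INTER_CUBIC)
def bar_pose(mask,c,z):
    k=cv2.findContours(mask.astype(np.uint8),0,2)[0];k=max(k,key=cv2.contourArea)
    w=onplane(k.reshape(-1,2),c,z)[:,:2]
    return cv2.minAreaRect(w.astype(np.float32))
E
python3 - <<'E'
from h import *
for c,im in(("top",viewer.read_camera("top")),("side",viewer.read_camera("side"))):
    r=rect(im,c,16,490,620,-160,200,2.2); cv2.imwrite(f"pics/r_{c}.png",r[:,:,::-1])
    for n in("blue_pack_mid","red_pack_mid","bay"):
        for d in viewer.silhouettes(n,c):
            m=d["mask"];col=im[m].mean(0).round()
            print(c,n,round(d["confidence"],2),m.sum(),col,np.argwhere(m).mean(0).round()[::-1],bar_pose(m,c,28 if c=="top" else 14))
a,b=cv2.imread("pics/r_top.png"),cv2.imread("pics/r_side.png");cv2.imwrite("pics/r.png",np.vstack([a,b]))
E
```

```text
top blue_pack_mid 0.94 387 [ 72. 122.  76.] [298. 222.] ((475.80303955078125, -184.99563598632812), (30.9269962310791, 90.2309799194336), 81.22628784179688)
top blue_pack_mid 0.88 450 [ 66. 123. 116.] [394. 222.] ((476.2852783203125, -444.16680908203125), (35.86628723144531, 96.67005920410156), 59.85262680053711)
top blue_pack_mid 0.85 365 [ 67.  85. 124.] [345. 220.] ((482.6092224121094, -312.2052307128906), (28.55426597595215, 93.1417465209961), 26.1508846282959)
top blue_pack_mid 0.72 410 [ 62. 122. 116.] [347. 170.] ((615.1586303710938, -320.4642028808594), (90.17227172851562, 34.132843017578125), 40.124088287353516)
top red_pack_mid 0.69 479 [125.  60.  53.] [106. 234.] ((444.3547058105469, 321.6728515625), (36.899818420410156, 98.13131713867188), 34.526851654052734)
top bay 0.92 2506 [110. 100.  92.] [215. 195.] ((550.2554931640625, 22.369903564453125), (67.73260498046875, 311.1462097167969), 8.770756721496582)
side blue_pack_mid 0.91 876 [ 47.  68. 106.] [275. 263.] ((484.3161315917969, -311.2400207519531), (51.193359375, 114.29280090332031), 23.415090560913086)
side blue_pack
[... 226 characters left out ...]
6420898438), (66.93382263183594, 92.65003204345703), 81.61853790283203)
side blue_pack_mid 0.73 1137 [ 28. 114. 110.] [294. 311.] ((475.7763366699219, -445.10736083984375), (52.774288177490234, 92.67501831054688), 59.38306427001953)
side red_pack_mid 0.55 298 [104.  26.  21.] [199. 134.] ((443.3672790527344, 328.83868408203125), (62.84663009643555, 133.32101440429688), 27.368131637573242)
side red_pack_mid 0.32 849 [ 45.  68. 107.] [275. 263.] ((482.6609191894531, -310.8920593261719), (49.01835632324219, 114.20069885253906), 24.391197204589844)
side bay 0.72 1840 [105.  79.  59.] [262. 178.] ((554.6304321289062, 37.207305908203125), (96.81698608398438, 352.0509338378906), 11.326499938964844)
```

View pics/r.png

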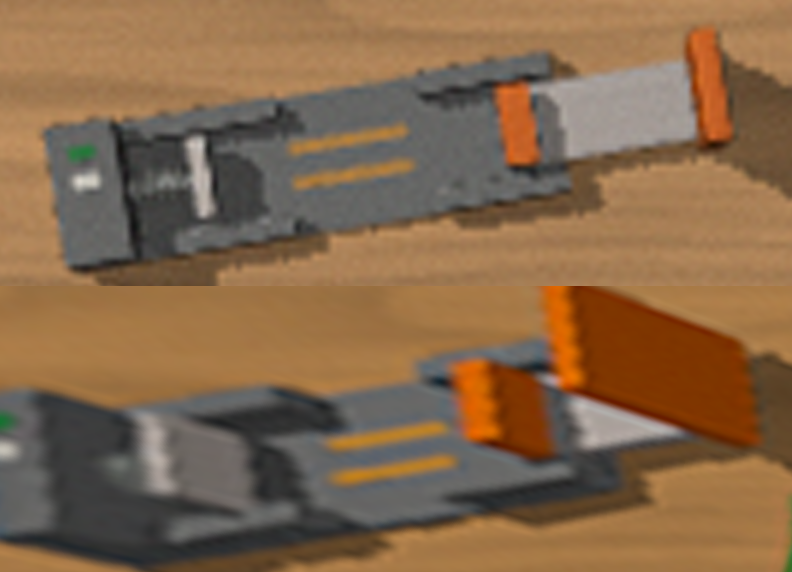

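Rectified top view: housing on the left at (45–133, 125–268), white follower at (205,177), orange nose left edge at (502,126), orange plate at (687–733, 28–146). I'll fit the dock pose from these.

```bash
python3 - <<'E'
from h import *
from scipy.optimize import least_squares
obs=[(45,130),(70,268),(115,122),(133,262),(551,55),(571,187),(284,103),(420,94),(304,230),(210,176),(497,87),(508,165),(717,28),(733,143),(687,33),(702,146)]
def model(p):
    x,y,th,j,a,hw,nw=p
    L=[(hw,135,36),(-hw,135,36),(hw,103,36),(-hw,103,36),(32,a,16),(-32,a,16),(32,32,16),(32,-32,16),(-32,32,16),(0,65,28),(nw,-7-j,28),(-nw,-7-j,28),(25,-107-j,58),(-25,-107-j,58),(25,-95-j,58),(-25,-95-j,58)]
    L=np.array(L,float);c,s=np.cos(th),np.sin(th)
    return np.c_[x+c*L[:,0]-s*L[:,1],y+s*L[:,0]+c*L[:,1],L[:,2]]
o=np.array([[620-v/2.2,200-u/2.2,16] for u,v in obs]);op=proj(o,"top")
f=lambda p:(proj(model(p),"top")-op).ravel()
r=least_squares(f,[550,30,.15,60,-90,32,18],loss="soft_l1",x_scale=[1,1,.01,1,1,1,1])
print(r.x.round(3));print((r.fun.reshape(-1,2)*2.4).round(1).tolist())
E
```

```text
[ 5.49148e+02  3.72240e+01  1.63000e-01  5.89340e+01 -9.35410e+01
  3.14770e+01  1.76980e+01]
[[0.5, 0.4], [-0.4, 0.8], [0.7, -1.0], [2.7, -1.5], [-0.5, -0.8], [0.7, 2.0], [-2.7, -2.1], [-1.5, -7.6], [-1.6, 2.7], [1.6, 0.3], [-1.0, 1.5], [-0.3, 1.3], [-0.7, 0.4], [0.3, -0.7], [0.5, 0.2], [1.9, -0.2]]
```

```bash
cat >> h.py <<'E'
from scipy.spatial.transform import Rotation as Ro
BAY=np.array([549.0,38.0]);TB=0.163
def down(th,flip=0):
    y=np.array([np.cos(th),np.sin(th),0])*(-1 if flip else 1);z=np.array([0,0,-1.])
    return Ro.from_matrix(np.c_[np.cross(y,z),y,z]).as_rotvec()
def bay(x,y,z): c,s=np.cos(TB),np.sin(TB);return [BAY[0]+c*x-s*y,BAY[1]+s*x+c*y,z]
E
python3 - <<'E'
from h import *
for f in(0,1):
    for p,t in(([483.5,-312,7],.465),(bay(0,4,12),TB),(bay(0,-190,35),TB)):
        q=kin.ik(p,down(t,f));print(f,None if q is None else np.round(q,2))
f=0
P=np.array([483.5,-312.,0]);r=down(.465,f)
robot.movep(P+[0,0,110],r)
im=viewer.read_camera("side")
robot.servo_line(P+[0,0,6],feed=150)
w=grip(0.0,20);o=robot.observe();print(w,o["grip_width"],o["grip_force"],o["contact_force"],o["tcp_pos"],o["t"])
robot.servo_line(P+[0,0,110],feed=200)
o=robot.observe();print(o["grip_width"],o["grip_force"],o["t"])
s,t=viewer.read_camera("side"),viewer.read_camera("top")
cv2.imwrite("pics/g.png",np.hstack([cv2.resize(s[100:330,180:380],(400,460)),cv2.resize(t[130:300,270:420],(400,460))])[:,:,::-1])
E
```

```text
0 [ 0.12  0.69  0.52  1.94 -0.54  0.66  1.44]
0 [-0.45  0.62  0.4   1.99 -0.41  0.61  0.39]
0 [-0.19  0.67  0.52  1.87 -0.48  0.73  0.77]
1 [-0.25  0.98  1.11  1.96 -1.1   0.98 -1.26]
1 [-1.01  1.16  1.33  2.02 -1.28  1.19 -2.07]
1 [-0.64  1.15  1.33  1.9  -1.22  1.23 -1.83]
False 0.3016114095694931 19.995743930339813 [-0.19762002  0.39898095  0.07149483] [ 483.42788264 -312.0165525     5.94742555] 5.9917
0.3033798057913628 19.995592832565308 6.6583
```

View pics/g.png

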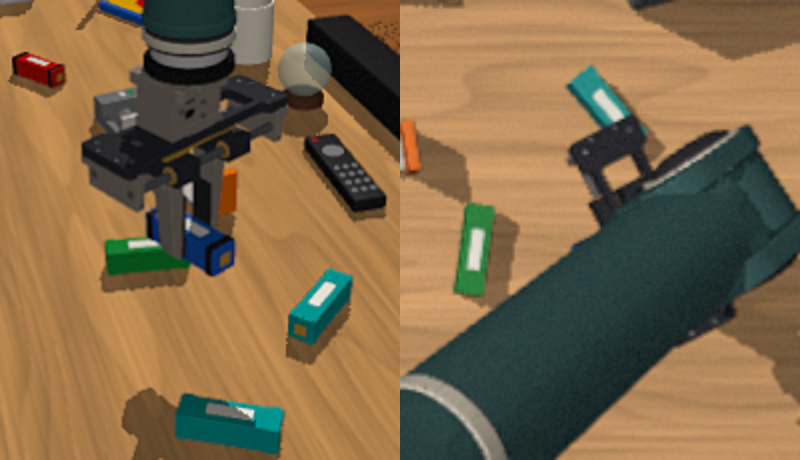

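The left half shows the blue pack held level and roughly centred between the fingers. Placing it next.

```bash
python3 - <<'E'
from h import *
r=down(TB)
robot.movep(bay(0,4,110),r)
robot.servo_line(bay(0,4,30),feed=150)
robot.servo_line(bay(0,4,11),feed=60)
o=robot.observe();print(o["contact_force"].round(1) if hasattr(o["contact_force"],"round") else o["contact_force"],o["tcp_pos"])
grip(0.5,20)
robot.servo_line(bay(0,4,130),feed=200)
robot.movep(bay(0,-225,130),r)
print(robot.observe()["t"])
s,t=viewer.read_camera("side"),viewer.read_camera("top")
a=rect(t,"top",16,490,620,-160,200,2.2);b=rect(s,"side",16,490,620,-160,200,2.2)
cv2.imwrite("pics/p.png",np.vstack([a,b])[:,:,::-1])
cv2.imwrite("pics/p2.png",cv2.resize(s[110:260,180:380],(800,600))[:,:,::-1])
E
```

```text
[-0.2  0.4 -2.2] [548.17645737  41.89249904  10.79495842]
11.375
```

View pics/p.png

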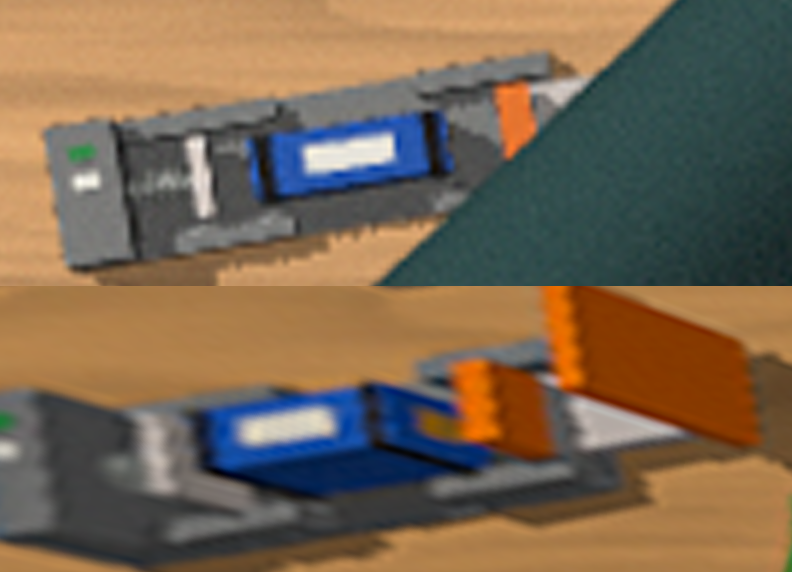

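The pack sits in the channel, top view (255–450, 115–200), clear of both follower and nose. Now the push.

```bash
python3 - <<'E'
from h import *
grip(0.0,20)
robot.servo_line(bay(0,-205,130),feed=200)
robot.servo_line(bay(0,-205,32),feed=200)
u=np.array(bay(0,1,0))-np.array(bay(0,0,0))
F=lambda:-np.array(robot.observe()["contact_force"])@u
y=-205.;log=[]
f0=F()
while y<-95:
    y+=6 if y<-128 else 1.5
    robot.servo_line(bay(0,y,32),feed=60 if y<-128 else 30)
    o=robot.observe();f=F()-f0;P=np.array(o["tcp_pos"])[:2]-BAY
    log.append((round(y,1),round(float(P@u[:2]),1),round(float(f),1)))
    if f>22: break
print(log,o["t"])
robot.hold(0.2);print(F(),robot.observe()["t"])
E
```

```text
[(-199.0, -198.5, 0.3), (-193.0, -192.2, 0.5), (-187.0, -186.4, 0.4), (-181.0, -180.4, -0.2), (-175.0, -174.7, 1.0), (-169.0, -169.4, 4.0), (-163.0, -163.1, 2.7), (-157.0, -156.8, 2.9), (-151.0, -150.8, 3.7), (-145.0, -144.9, 1.8), (-139.0, -138.8, 3.2), (-133.0, -132.7, 3.7), (-127.0, -127.7, 6.3), (-125.5, -126.6, 6.9), (-124.0, -125.2, 6.4), (-122.5, -123.8, 5.6), (-121.0, -122.4, 6.7), (-119.5, -120.9, 6.7), (-118.0, -119.5, 6.8), (-116.5, -118.0, 7.6), (-115.0, -116.6, 7.7), (-113.5, -115.1, 7.8), (-112.0, -114.6, 9.0), (-110.5, -114.5, 10.7), (-109.0, -114.5, 14.7), (-107.5, -114.4, 17.9), (-106.0, -114.4, 20.6), (-104.5, -114.4, 23.2)] 20.2417
22.579898045063153 20.4417
```

Firm stop reached, so I'll back off and check.

```bash
python3 - <<'E'
from h import *
robot.servo_line(bay(0,-170,32),feed=100)
robot.servo_line(bay(0,-170,160),feed=200)
robot.movep(bay(0,-330,200),down(TB))
s,t=viewer.read_camera("side"),viewer.read_camera("top")
a=rect(t,"top",16,490,620,-160,200,2.2);b=rect(s,"side",16,490,620,-160,200,2.2)
cv2.imwrite("pics/f.png",np.vstack([a,b])[:,:,::-1])
for c in("top","side"):
    i=viewer.camera_info(c);R=np.array(i["R"]);
    for d in viewer.pinpoint("blue_pack_mid",c): 
        p=R.T@(np.array(d["at"])-i["t"]);q=p[:2]-BAY;cs,sn=np.cos(TB),np.sin(TB)
        print(c,np.round([cs*q[0]+sn*q[1],-sn*q[0]+cs*q[1],p[2]-4],1),d["confidence"])
print(robot.observe()["t"])
E
```

```text
top [-0.3 38.7 14.6] 0.94
top [-152.4 -463.9   10. ] 0.86
side [   6.2 -362.    14.3] 0.8
side [-145.7 -464.5   10.6] 0.74
side [-107.6 -207.6   12.4] 0.73
side [-3.  44.3 16.8] 0.62
22.9417
```

View pics/f.png

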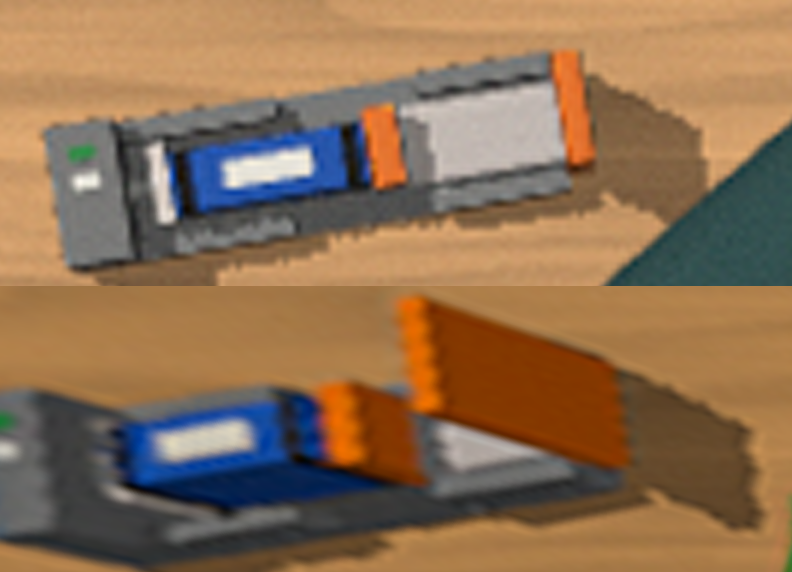

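The plate sits against the dock end (575,110). The pack lies flat between follower (160,180) and nose (383,145), its centre at about y=38.7.

```bash
python3 -c "
from cell import robot
print(robot.job_done())"
```

```text
the job is handed in; nothing more can be done
None
```

The blue pack is in the dock, pressed against the spring follower by the fully closed rail. The arm stayed clear of the red pack, and the job was handed in at about 23 s; no verdict was returned.

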